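Spacer sleeve onto a stub axle

TASK

Pick up the tall, wide-bored steel spacer sleeve and slide it over the upright spindle of the stub axle, lowering it all the way down until it sits flat on the round shoulder before you let go of it. Leave the thin flat ring and the narrow bush where they are.

Things in the scene. Friction and masses are not known exactly. Their poses are not given: they have to be found in the camera images.
- sleeve: The spacer sleeve, the tall wide ring: a plain bare-steel tube, outside diameter 54 mm, bore 40 mm (wall 7 mm), 40 mm tall, open at both ends, 0.2 to 0.4 kg, loose, standing upright on the bench. Origin at the centre of its underside, z axis up along the bore. Can be gripped across its outside from above.
- stub_axle: Upright stub axle, fixed to the bench. Dark square plate (110 x 110 x 12 mm, bolts at its corners), on it a round shoulder, diameter 60 mm, flat top 37 mm above the bench; from its middle rises a bright steel spindle, diameter 24 mm, tapering above 80 mm to 14 mm at the tip, 92 mm above the bench. Origin: centre of the plate's underside, on the spindle's axis, z up; x, y along the plate's sides.
- flat_ring: Bystander, to be left alone: a loose bare-steel ring of the sleeve's diameters (54 mm outside, 40 mm bore) but only 12 mm tall, lying flat on the bench. Origin at the centre of its underside.
- bush: Bystander, to be left alone: a loose bare-steel bush as tall as the sleeve (40 mm) but narrow: 34 mm outside, 16 mm bore, too small for the spindle; standing upright on the bench. Origin at the centre of its underside.
There are look-alikes about, which are no part of the job. Leave any blue look-alike of the sleeve alone.

How it is judged:
On the way:
1. the sleeve is lowered round the spindle to within 15 mm of the shoulder while still gripped (horizontal distance between sleeve and stub_axle below 0.014 m and z of sleeve in the frame of stub_axle below 0.052 m and contact force between the fingers and sleeve above 0.5 N), for 0.05 s.
At the end, for the whole second after the job is handed in: The sleeve stands round the spindle (its centre within 14 mm of the spindle's axis), its underside on the shoulder within 5 mm, upright within 10 degrees, released and at rest; the flat ring and the bush have not been moved by more than 20 mm (horizontal distance between sleeve and stub_axle below 0.014 m and z of sleeve in the frame of stub_axle between 0.032 and 0.042 m and angle between sleeve's own z axis and vertical below 0.175 rad and linear speed of sleeve below 0.02 m/s); the robot touches nothing.
It fails at once if the flat ring is moved by more than 20 mm (distance of flat_ring from where it was at the start of the episode above 0.02 m).
It fails at once if the bush is moved by more than 20 mm (distance of bush from where it was at the start of the episode above 0.02 m).
It also fails if it takes over 40 s, if anything falls off the work surface, if the arm or the gripper's body presses on something with over 40 N, if the wrist force passes 120 N, or if a joint passes its speed limit or range.

ROBOT

A 6-joint arm with a two-finger parallel gripper is mounted at the origin on the work surface. World frame = base frame: x ahead of the robot, y to its left, z up, the work surface at z = 0. Lengths are in m, angles in rad, forces in N, time in s.
With the tool pointing down it reaches from about 0.325 to 0.9 m from the base axis. Payload 6.1 kg.
Tool frame: the origin (TCP) lies at the very end of the fingers, on their centre line; the grasp point (between the pads) lies 19 mm behind it (arm.hold_point_z is the distance from the TCP to the grasp point, in m); z points along the fingers, y is the line along which they close (so a half turn about z gives the same grasp; the last joint's range is limited). The gripper opens to 85 mm and grips with 20 to 120 N. Pads are 22 mm wide; open, the fingers measure 114 mm over their backs; the gripper's body (76 mm by 85 mm) begins 54 mm behind the grasp point. The pads swing forward as they close: fully open they stand 13 mm farther back than shut.
Start: joints at [-1.391, 0.22, 1.526, -0, 1.395, -0.126], TCP at [0.188, -0.596, 0.231] pointing down, gripper open.
Joint ranges: [-2.98, 2.98], [-0.91, 2.08], [0.09, 2.57], [-1.24, 4.39], [0.2, 2.65], [-2.68, 2.68]. Speed limits (rad/s): [2.57, 2.57, 3.01, 3.14, 3.14, 3.14].

INTERFACE

Orientations are given as a rotation vector (axis times angle).
In Python, from rig import arm, cams gives the robot as it stands.
- The arm moves only by the shell command python3 -m inch 'ROWS'. ROWS is JSON, a list of rows, each an object with "offset": the shift along the tool's x, y, z in mm, a list of three; "roll": the turn about the tool's z in degrees; "grip": the finger opening in mm, from 0 to 85.4. In form: [{"offset": [dx, dy, dz], "roll": roll, "grip": grip}, ...]. A call has 1 to 10 rows; each row is the pose to reach, as a shift and turn from the pose commanded when the call began, along the tool's axes at that moment; what a row does not reach only later rows make up. A row lasts 1/10 s, in which the tool goes at most 50 mm and 8.59 degrees, less where a joint would pass 70% of its speed; a pose out of reach is approached as far as the arm can. A call with a gripper value outside its range is refused whole. The fingers move at their own pace and stop on an object; the grip force is fixed at half the most. Time passes only in rows, so rows that repeat a pose let the fingers close. It gives the time, the measured TCP pose, the force, the opening and the grip force at its end, in the units of the state.
- arm.get_obs(): the state, without advancing time (a new reading comes with each control period).
- cams.read_camera(name): name is "side" or "top"; returns the picture (400x640x3 uint8, red, green, blue); there is no depth.
- cams.get_calibration(name): a dict with "fx", "fy", "cx", "cy" (pixels), "camera_from_world" (4x4, takes a point from world to camera coordinates). Camera axes: x right, y down, z forward; pixel columns grow to the right and rows downward; lengths in m; the calibration is good to about 2 mm. A picture is of the moment at which its call begins. get_calibration takes no time and is no camera call.
- arm.job_done(): hands the job in; it is judged then, once.
The state is a dict: "time_s": time; "joint_positions": joint angles; "qvel": joint speeds; "joint_torque": joint torques, N m; "eef_pos": TCP position; "eef_rot": TCP orientation; "contact_force": force on the tool from outside, world axes, zero at the start; "wrist_torque": the same for the moment, N m; "gripper_width": opening from 0.0 (shut) to 1.0 (fully open); "grip_force": force on a finger pad.
Only numpy, scipy, OpenCV 4.12 (cv2) and the standard library are available. Lean on these libraries where they do the work, as an engineer would, in place of code of your own. Each camera call takes 0.05 s, during which the arm holds its last target. There are 200 camera calls.

## Working session

There is one attempt and no reset: what is moved stays moved. The work goes in short steps, Python scripts to look and compute and a shell command to move; the robot and the scene stay as the last step left them, time stands still between calls to the robot, and variables do not carry over. Pictures are saved under pics/ and viewed, at most 10 in all, crops included, and the job is handed in when it is done.

```bash
mkdir -p pics; python3 - <<'E'
from rig import arm,cams
import cv2,numpy as np
for n in("top","side"):
    im=cams.read_camera(n); cv2.imwrite(f"pics/{n}0.png",im[:,:,::-1])
    c=cams.get_calibration(n); print(n,c["fx"],c["cx"],c["cy"],np.round(c["camera_from_world"],3).tolist())
o=arm.get_obs(); print(o["time_s"],o["eef_pos"],o["eef_rot"],o["gripper_width"],arm.hold_point_z)
E
```

```text
top 512.1034942958667 320.4268993028854 197.32712763519328 [[0.004, -1.0, -0.018, 0.001], [-0.988, -0.002, -0.153, 0.588], [0.153, 0.018, -0.988, 1.042], [0.0, 0.0, 0.0, 1.0]]
side 470.53209919795256 318.11092254292043 194.1566256603126 [[0.897, -0.443, 0.009, -0.535], [-0.331, -0.684, -0.65, 0.211], [0.294, 0.58, -0.76, 0.89], [0.0, 0.0, 0.0, 1.0]]
0.1 [ 0.18805027 -0.59546325  0.23028518] [-3.10319251e+00 -4.78158657e-01  9.50144010e-05] 1.0003937904704783 0.0187
```

View pics/top0.png

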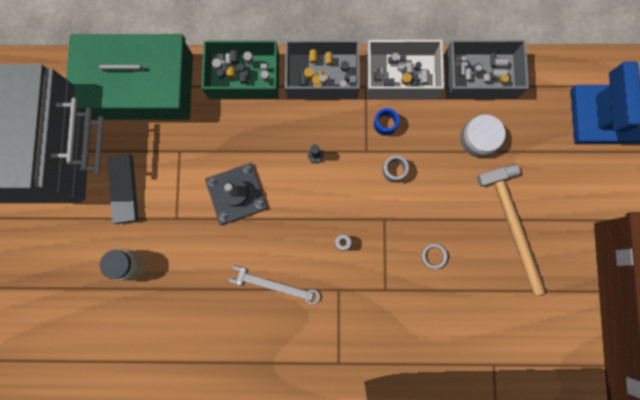

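View pics/side0.png

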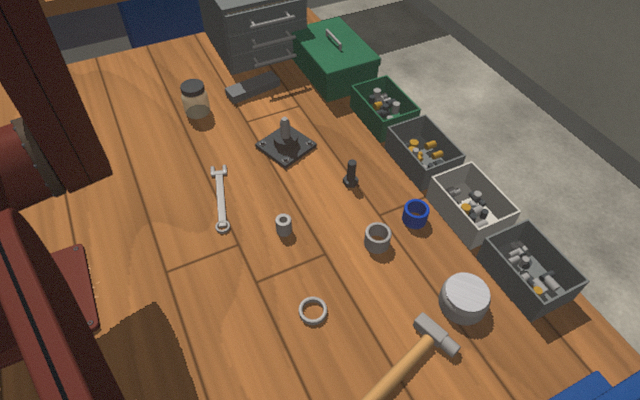

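Top view, candidates for the sleeve:
- Grey tall ring at (397,169): tall and wide, so this is the sleeve.
- Flat ring at (434,256).
- Narrow bush at (343,242).
- Blue ring at (387,122), a look-alike.
- Lidded tin at (485,135).

In the side view the sleeve is at (377,238). The axle is at (236,190) in the top view and (285,140) in the side view.

```bash
python3 - <<'E'
import cv2,numpy as np
t=cv2.imread("pics/top0.png");s=cv2.imread("pics/side0.png")
def c(im,u,v,r=32): return cv2.resize(im[v-r:v+r,u-r-10:u+r+10],None,fx=4.5,fy=4.5,interpolation=cv2.INTER_CUBIC)
m=np.vstack([np.hstack([c(t,397,169),c(t,236,190)]),np.hstack([c(s,377,238),c(s,285,140)])])
print(m.shape);cv2.imwrite("pics/crop0.png",m)
E
```

```text
(576, 756, 3)
```

View pics/crop0.png

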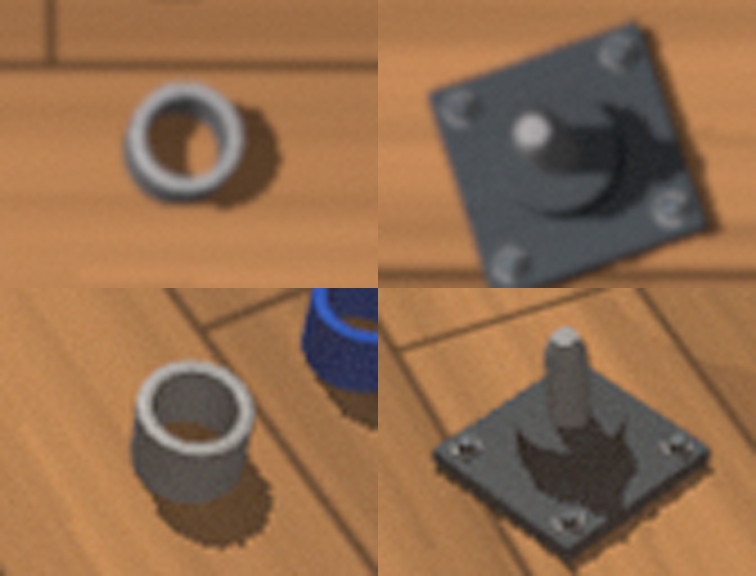

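The crop confirms a plain grey, tall, wide tube. Its top rim is centred near top (396,168) and side (378,233). The spindle tip is at top (228,187) and side (285,119). Next I turn these into positions.

```bash
cat > h.py <<'E'
import cv2,numpy as np
from rig import arm,cams
from scipy.spatial.transform import Rotation as R
def ray(n,u,v,z):
    c=cams.get_calibration(n);T=np.array(c["camera_from_world"])
    d=T[:3,:3].T@np.array([(u-c["cx"])/c["fx"],(v-c["cy"])/c["fy"],1]);o=-T[:3,:3].T@T[:3,3]
    return (o+d*(z-o[2])/d[2])[:2]
def proj(n,p):
    c=cams.get_calibration(n);T=np.array(c["camera_from_world"]);q=T[:3,:3]@np.array(p)+T[:3,3]
    return c["fx"]*q[0]/q[2]+c["cx"],c["fy"]*q[1]/q[2]+c["cy"]
def blob(im,u,v,r,th):
    g=im[v-r:v+r+1,u-r:u+r+1].astype(int)
    m=((g.min(2)>th)&(np.ptp(g,axis=2)<35)).astype(np.uint8)
    k,l,st,ce=cv2.connectedComponentsWithStats(m)
    i=1+np.argmax(st[1:,4]);cn,_=cv2.findContours((l==i).astype(np.uint8),cv2.RETR_EXTERNAL,cv2.CHAIN_APPROX_NONE)
    cx=cn[0][:,0,:];e=cv2.fitEllipse(cx) if len(cx)>4 else None
    return ce[i]+[u-r,v-r],st[i,4],e and (np.array(e[0])+[u-r,v-r],e[1])
def tool(d):
    o=arm.get_obs();return R.from_rotvec(o["eef_rot"]).inv().apply(np.array(d))*1000
E
python3 - <<'E'
from h import *
t=cv2.imread("pics/top0.png");s=cv2.imread("pics/side0.png")
for n,im,u,v,r,z,th in(("top",t,396,168,18,.04,115),("side",s,378,233,18,.04,130),("top",t,228,187,6,.092,130),("side",s,285,119,7,.092,115)):
    c,a,e=blob(im,u,v,r,th);print(n,c,a,e,ray(n,*c,z),ray(n,*(e[0] if e else c),z))
for n,u,v,z in(("top",396.1,168.1,.04),("side",378.3,232.7,.04),("top",228.2,187.3,.092),("side",284.6,118.7,.092)): print(n,ray(n,u,v,z))
o=arm.get_obs();print(R.from_rotvec(o["eef_rot"]).as_matrix().round(3))
E
```

```text
top [395.61904762 167.38095238] 210 (array([395.59051323, 167.13432121]), (22.649694442749023, 24.422008514404297)) [ 0.65376012 -0.15795304] [ 0.65430078 -0.1579016 ]
side [377.88732394 232.28169014] 142 (array([377.94766617, 232.2229557 ]), (19.235422134399414, 24.68454360961914)) [ 0.65309997 -0.15990492] [ 0.65328708 -0.15983191]
top [227.42424242 186.57575758] 33 (array([227.42790985, 186.57209015]), (5.441527843475342, 5.8619866371154785)) [0.60230335 0.19245139] [0.60231097 0.19244411]
side [283.82352941 118.52941176] 17 (array([283.81515121, 118.52755451]), (3.1688666343688965, 4.907689571380615)) [0.59969547 0.19047671] [0.59968038 0.19049136]
top [ 0.65218488 -0.1589546 ]
side [ 0.65331473 -0.16117552]
top [0.60080329 0.19081224]
side [0.60109528 0.18912442]
[[ 0.954  0.301 -0.   ]
 [ 0.301 -0.954  0.002]
 [ 0.    -0.002 -1.   ]]
```

The two cameras agree to about 2 mm: sleeve at about (0.653, -0.159) and spindle at about (0.601, 0.191), against 8 mm of radial clearance. I go up first, then inward away from the brown box on the right.

```bash
python3 -m inch '[{"offset":[0,0,-50],"roll":0,"grip":85},{"offset":[0,0,-100],"roll":0,"grip":85},{"offset":[25,-32,-100],"roll":0,"grip":85},{"offset":[50,-65,-100],"roll":0,"grip":85},{"offset":[75,-98,-100],"roll":0,"grip":85},{"offset":[100,-131,-100],"roll":0,"grip":85},{"offset":[125,-164,-100],"roll":0,"grip":85},{"offset":[150,-197,-100],"roll":0,"grip":85},{"offset":[180,-237,-100],"roll":0,"grip":85},{"offset":[180,-237,-100],"roll":0,"grip":85}]'
python3 -c "
from h import *
p=arm.get_obs()['eef_pos'];print(p,tool(np.array([.653,-.159,.20])-p),arm.get_obs()['joint_positions'])"
```

```text
time_s: 1.1
eef_pos: [0.2899, -0.3115, 0.3314]
eef_rot: [-3.103, -0.486, -0.002]
contact_force: [1.2, 0.4, -0.6]
gripper_width: 0.993
grip_force: 0.0
[ 0.28994457 -0.31150037  0.3313667 ] [392.08504393 -34.12658584 132.01331245] [-1.00836838e+00 -3.23283237e-01  1.86437833e+00  1.72992300e-03
  1.60088258e+00  2.51853573e-01]
```

```bash
python3 -m inch '[{"offset":[45,-4,0],"roll":0,"grip":85},{"offset":[90,-8,10],"roll":0,"grip":85},{"offset":[135,-12,20],"roll":0,"grip":85},{"offset":[180,-16,40],"roll":0,"grip":85},{"offset":[225,-20,60],"roll":0,"grip":85},{"offset":[270,-24,80],"roll":0,"grip":85},{"offset":[315,-28,100],"roll":0,"grip":85},{"offset":[360,-31,120],"roll":0,"grip":85},{"offset":[392,-34,132],"roll":0,"grip":85},{"offset":[392,-34,132],"roll":0,"grip":85}]'
python3 -m inch '[{"offset":[0,0,0],"roll":0,"grip":85},{"offset":[0,0,0],"roll":0,"grip":85}]'
python3 -c "
from h import *
o=arm.get_obs();p=o['eef_pos'];print(p,tool(np.array([.653,-.159,.10])-p),R.from_rotvec(o['eef_rot']).as_matrix().round(3))"
```

```text
time_s: 2.1
eef_pos: [0.6531, -0.163, 0.1942]
eef_rot: [-3.101, -0.482, 0.008]
contact_force: [-1.0, -0.6, 0.1]
gripper_width: 0.993
grip_force: 0.0
time_s: 2.3
eef_pos: [0.6516, -0.1663, 0.1997]
eef_rot: [3.105, 0.477, -0.0]
contact_force: [-0.6, -0.4, 0.1]
gripper_width: 0.991
grip_force: 0.0
[ 0.65156    -0.16629324  0.19967757] [ 3.57868088 -6.57258981 99.67385274] [[ 0.954  0.3    0.   ]
 [ 0.3   -0.954 -0.001]
 [-0.     0.    -1.   ]]
```

```bash
python3 -m inch '[{"offset":[4,-7,0],"roll":0,"grip":85},{"offset":[4,-7,30],"roll":0,"grip":85},{"offset":[4,-7,60],"roll":0,"grip":85},{"offset":[4,-7,90],"roll":0,"grip":85},{"offset":[4,-7,115],"roll":0,"grip":85},{"offset":[4,-7,130],"roll":0,"grip":85},{"offset":[4,-7,130],"roll":0,"grip":85},{"offset":[4,-7,130],"roll":0,"grip":85},{"offset":[4,-7,130],"roll":0,"grip":85}]'
python3 - <<'E'
from h import *
p=arm.get_obs()['eef_pos'];print(p,tool(np.array([.653,-.159,.010])-p))
a=cams.read_camera("side")[:,:,::-1];b=cams.read_camera("top")[:,:,::-1]
c=lambda im,u,v:cv2.resize(im[v-50:v+50,u-50:u+50],None,fx=4,fy=4,interpolation=cv2.INTER_CUBIC)
cv2.imwrite("pics/appr.png",np.hstack([c(a,378,220),c(b,396,168)]))
E
```

```text
time_s: 3.2
eef_pos: [0.6552, -0.1581, 0.0718]
eef_rot: [3.103, 0.478, 0.005]
contact_force: [0.5, -0.3, 0.4]
gripper_width: 0.991
grip_force: 0.0
[ 0.65518789 -0.15809254  0.07178281] [-2.5437903   0.06641987 61.77581467]
```

View pics/appr.png

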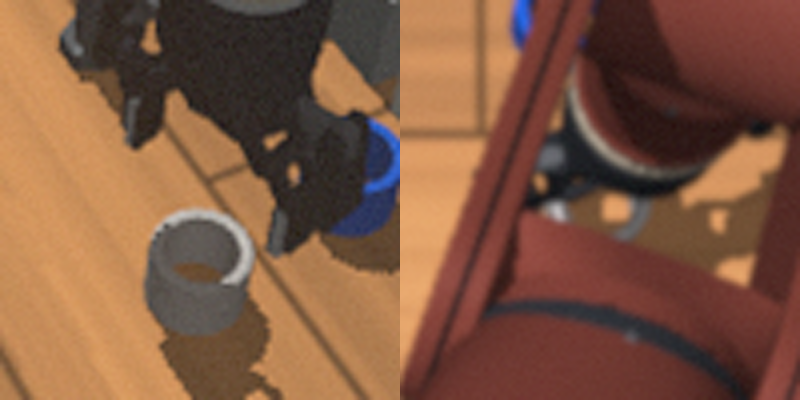

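The side view shows the open fingers straddling the sleeve, with tips at about px (362,206) and (398,232). I check their midpoint against the sleeve.

```bash
python3 - <<'E'
from h import *
o=arm.get_obs();p=o['eef_pos'];y=R.from_rotvec(o['eef_rot']).as_matrix()[:,1]
for s in(-1,1):print(proj("side",p+s*.046*y+[0,0,.013]))
print(ray("side",379.9,219.4,p[2]+.013),p)
E
```

```text
(np.float64(363.3868446427947), np.float64(204.84390153156872))
(np.float64(398.6095537510996), np.float64(231.68425980926614))
[ 0.65190466 -0.16046381] [ 0.6549963  -0.15797737  0.0714274 ]
```

The predicted tip positions match the image to 1–2 px. Descend and close.

```bash
python3 -m inch '[{"offset":[-2,0,20],"roll":0,"grip":85},{"offset":[-2,0,40],"roll":0,"grip":85},{"offset":[-2,0,54],"roll":0,"grip":85},{"offset":[-2,0,61],"roll":0,"grip":85},{"offset":[-2,0,61],"roll":0,"grip":85},{"offset":[-2,0,61],"roll":0,"grip":65},{"offset":[-2,0,61],"roll":0,"grip":58}]'
python3 -m inch '[{"offset":[0,0,0],"roll":0,"grip":45},{"offset":[0,0,0],"roll":0,"grip":40},{"offset":[0,0,0],"roll":0,"grip":40},{"offset":[0,0,0],"roll":0,"grip":40},{"offset":[0,0,0],"roll":0,"grip":40},{"offset":[0,0,0],"roll":0,"grip":40}]'
```

```text
time_s: 4.0
eef_pos: [0.6528, -0.1584, 0.0096]
eef_rot: [3.104, 0.478, 0.003]
contact_force: [0.4, -0.6, 1.0]
gripper_width: 0.696
grip_force: 1.1
time_s: 4.6
eef_pos: [0.6533, -0.1586, 0.0102]
eef_rot: [3.103, 0.478, 0.004]
contact_force: [-0.7, -0.2, 5.4]
gripper_width: 0.612
grip_force: 63.6
```

Gripped at 64 N. Lift 150 mm.

```bash
python3 -m inch '[{"offset":[0,0,-15],"roll":0,"grip":40},{"offset":[0,0,-40],"roll":0,"grip":40},{"offset":[0,0,-70],"roll":0,"grip":40},{"offset":[0,0,-100],"roll":0,"grip":40},{"offset":[0,0,-130],"roll":0,"grip":40},{"offset":[0,0,-150],"roll":0,"grip":40},{"offset":[0,0,-150],"roll":0,"grip":40},{"offset":[0,0,-150],"roll":0,"grip":40},{"offset":[0,0,-150],"roll":0,"grip":40}]'
python3 -c "
from h import *
o=arm.get_obs();p=o['eef_pos'];print(p,tool(np.array([.601,.191,.16])-p),o['joint_positions'])"
```

```text
time_s: 5.5
eef_pos: [0.6504, -0.1576, 0.156]
eef_rot: [-3.103, -0.478, 0.005]
contact_force: [-0.2, 0.1, -3.3]
gripper_width: 0.612
grip_force: 63.5
[ 0.65042792 -0.15757989  0.15601168] [  57.79523783 -347.29733074   -3.35288639] [-3.55411184e-01  3.84498890e-01  1.46828902e+00  4.77208586e-06
  1.29258669e+00  9.09587144e-01]
```

```bash
python3 -m inch '[{"offset":[4,-25,-4],"roll":0,"grip":40},{"offset":[11,-65,-4],"roll":0,"grip":40},{"offset":[18,-108,-4],"roll":0,"grip":40},{"offset":[25,-150,-4],"roll":0,"grip":40},{"offset":[32,-193,-4],"roll":0,"grip":40},{"offset":[39,-236,-4],"roll":0,"grip":40},{"offset":[46,-279,-4],"roll":0,"grip":40},{"offset":[53,-320,-4],"roll":0,"grip":40},{"offset":[58,-347,-4],"roll":0,"grip":40},{"offset":[58,-347,-4],"roll":0,"grip":40}]'
python3 -m inch '[{"offset":[0,0,0],"roll":0,"grip":40},{"offset":[0,0,0],"roll":0,"grip":40},{"offset":[0,0,0],"roll":0,"grip":40}]'
python3 -c "
from h import *
o=arm.get_obs();p=o['eef_pos'];print(p,tool(np.array([.601,.191,.105])-p),o['joint_positions'])"
```

```text
time_s: 6.5
eef_pos: [0.6004, 0.194, 0.16]
eef_rot: [-3.103, -0.485, 0.006]
contact_force: [-0.5, -0.4, -1.7]
gripper_width: 0.614
grip_force: 63.8
time_s: 6.8
eef_pos: [0.6027, 0.1889, 0.1617]
eef_rot: [3.105, 0.476, -0.002]
contact_force: [0.6, -0.3, -2.8]
gripper_width: 0.613
grip_force: 63.8
[0.60267368 0.18894052 0.16168441] [-0.92062268 -2.47373181 56.68507826] [ 1.79168543e-01  2.91723683e-01  1.57476229e+00 -2.73463538e-04
  1.27612879e+00  1.44584460e+00]
```

```bash
python3 -m inch '[{"offset":[-1,-2,10],"roll":0,"grip":40},{"offset":[-1,-2,22],"roll":0,"grip":40},{"offset":[-1,-2,34],"roll":0,"grip":40},{"offset":[-1,-2,44],"roll":0,"grip":40},{"offset":[-1,-2,44],"roll":0,"grip":40},{"offset":[-1,-2,44],"roll":0,"grip":40},{"offset":[-1,-2,44],"roll":0,"grip":40}]'
python3 - <<'E'
from h import *
o=arm.get_obs();p=o['eef_pos'];print(p,tool(np.array([.601,.191,.047])-p))
a=cams.read_camera("side")[:,:,::-1];b=cams.read_camera("top")[:,:,::-1]
c=lambda im,u,v:cv2.resize(im[v-50:v+50,u-50:u+50],None,fx=4,fy=4,interpolation=cv2.INTER_CUBIC)
cv2.imwrite("pics/over.png",np.hstack([c(a,285,120),c(b,236,190)]))
bot=p-[0,0,.010]
print("pred sleeve bottom/top centre px",proj("side",bot),proj("side",bot+[0,0,.04]),"tip",proj("side",[.601,.191,.092]))
E
```

```text
time_s: 7.5
eef_pos: [0.6016, 0.192, 0.1189]
eef_rot: [-3.105, -0.479, -0.002]
contact_force: [0.9, -0.3, -2.6]
gripper_width: 0.616
grip_force: 63.8
[0.60163242 0.19199346 0.11891843] [-0.98042324  0.74729356 71.91750826]
pred sleeve bottom/top centre px (np.float64(283.9905393682911), np.float64(112.29865157556665)) (np.float64(283.17936225521976), np.float64(98.47867992603993)) tip (np.float64(284.2430590741606), np.float64(118.24095475881816))
```

View pics/over.png

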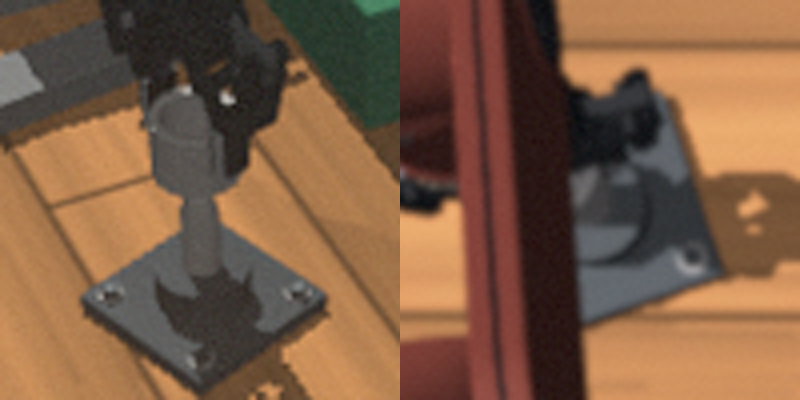

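In the crop the sleeve (columns 151–240) hangs over the spindle (182–220). Allowing for perspective the two are concentric. The underside is about 17 mm above the tip. Lower it round the spindle.

```bash
python3 -m inch '[{"offset":[-1,1,8],"roll":0,"grip":40},{"offset":[-1,1,16],"roll":0,"grip":40},{"offset":[-1,1,24],"roll":0,"grip":40},{"offset":[-1,1,32],"roll":0,"grip":40},{"offset":[-1,1,32],"roll":0,"grip":40}]'
python3 -m inch '[{"offset":[0,0,8],"roll":0,"grip":40},{"offset":[0,0,16],"roll":0,"grip":40},{"offset":[0,0,24],"roll":0,"grip":40},{"offset":[0,0,30],"roll":0,"grip":40},{"offset":[0,0,34],"roll":0,"grip":40},{"offset":[0,0,34],"roll":0,"grip":40},{"offset":[0,0,34],"roll":0,"grip":40}]'
```

```text
time_s: 8.1
eef_pos: [0.599, 0.1903, 0.084]
eef_rot: [3.105, 0.478, -0.006]
contact_force: [-0.3, -0.2, -2.8]
gripper_width: 0.61
grip_force: 63.8
time_s: 8.8
eef_pos: [0.6006, 0.1906, 0.0524]
eef_rot: [-3.105, -0.478, -0.0]
contact_force: [0.2, 0.1, -2.9]
gripper_width: 0.612
grip_force: 63.8
```

```bash
python3 -m inch '[{"offset":[0,0,1],"roll":0,"grip":40},{"offset":[0,0,2],"roll":0,"grip":40},{"offset":[0,0,3],"roll":0,"grip":40},{"offset":[0,0,4],"roll":0,"grip":40},{"offset":[0,0,4],"roll":0,"grip":40},{"offset":[0,0,4],"roll":0,"grip":40}]'; python3 -m inch '[{"offset":[0,0,0.5],"roll":0,"grip":40},{"offset":[0,0,1],"roll":0,"grip":40},{"offset":[0,0,1],"roll":0,"grip":40},{"offset":[0,0,1],"roll":0,"grip":40}]'
```

```text
time_s: 9.4
eef_pos: [0.6004, 0.1906, 0.0483]
eef_rot: [-3.105, -0.479, 0.0]
contact_force: [0.8, 0.5, -3.1]
gripper_width: 0.618
grip_force: 63.8
time_s: 9.8
eef_pos: [0.6005, 0.1906, 0.0474]
eef_rot: [-3.105, -0.479, -0.0]
contact_force: [0.1, 0.2, -2.4]
gripper_width: 0.616
grip_force: 63.9
```

```bash
python3 -m inch '[{"offset":[0,0,0.5],"roll":0,"grip":40},{"offset":[0,0,1],"roll":0,"grip":40},{"offset":[0,0,1],"roll":0,"grip":40},{"offset":[0,0,1],"roll":0,"grip":40}]'; python3 -m inch '[{"offset":[0,0,0.5],"roll":0,"grip":40},{"offset":[0,0,0.5],"roll":0,"grip":40},{"offset":[0,0,0.5],"roll":0,"grip":40}]'
```

```text
time_s: 10.2
eef_pos: [0.6006, 0.1906, 0.0473]
eef_rot: [3.105, 0.479, 0.0]
contact_force: [-4.3, -1.3, 5.8]
gripper_width: 0.616
grip_force: 64.7
time_s: 10.5
eef_pos: [0.6006, 0.1907, 0.0473]
eef_rot: [3.105, 0.479, 0.0]
contact_force: [-5.5, -0.8, 9.0]
gripper_width: 0.618
grip_force: 65.0
```

Contact: the upward force rises to 9 N at TCP z 0.0473, where the shoulder is expected. Release and retreat straight up.

```bash
python3 -m inch '[{"offset":[0,0,0],"roll":0,"grip":56},{"offset":[0,0,0],"roll":0,"grip":60},{"offset":[0,0,0],"roll":0,"grip":70},{"offset":[0,0,0],"roll":0,"grip":85},{"offset":[0,0,0],"roll":0,"grip":85},{"offset":[0,0,0],"roll":0,"grip":85},{"offset":[0,0,0],"roll":0,"grip":85}]'; python3 -m inch '[{"offset":[0,0,-10],"roll":0,"grip":85},{"offset":[0,0,-25],"roll":0,"grip":85},{"offset":[0,0,-50],"roll":0,"grip":85},{"offset":[0,0,-80],"roll":0,"grip":85},{"offset":[0,0,-110],"roll":0,"grip":85},{"offset":[0,0,-140],"roll":0,"grip":85},{"offset":[0,0,-140],"roll":0,"grip":85},{"offset":[0,0,-140],"roll":0,"grip":85},{"offset":[0,0,-140],"roll":0,"grip":85}]'
python3 - <<'E'
from h import *
a=cams.read_camera("side")[:,:,::-1]
cv2.imwrite("pics/end.png",cv2.resize(a[70:270,200:440],None,fx=3,fy=3,interpolation=cv2.INTER_CUBIC))
print(proj("side",[.601,.191,.037]),proj("side",[.601,.191,.077]))
E
```

```text
time_s: 11.2
eef_pos: [0.6004, 0.1906, 0.0457]
eef_rot: [-3.105, -0.479, 0.0]
contact_force: [-0.3, 0.4, 0.2]
gripper_width: 0.996
grip_force: 0.0
time_s: 12.1
eef_pos: [0.5998, 0.1905, 0.1852]
eef_rot: [3.105, 0.478, -0.002]
contact_force: [-0.2, -0.4, -0.4]
gripper_width: 0.995
grip_force: 0.0
(np.float64(285.267517618157), np.float64(135.63498939750428)) (np.float64(284.53004103775766), np.float64(123.11355233217881))
```

View pics/end.png

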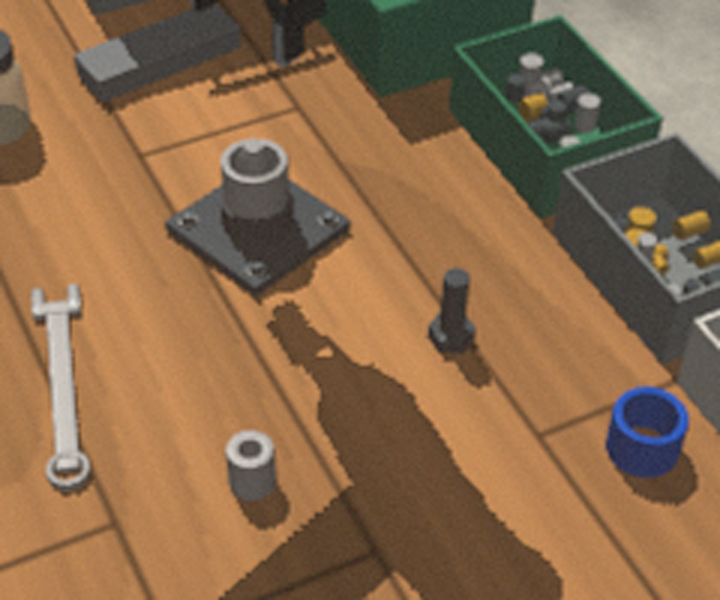

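The sleeve sits upright round the spindle. Its rim centre is at px (284.7,124.3), against (284.5,123.1) predicted for a seated sleeve. The bush and the blue ring look untouched; the flat ring lies outside this crop, and the arm stayed away from it. Handing in.

```bash
python3 -c "
from rig import arm
print(arm.job_done())"
```

```text
the job is handed in; nothing more can be done
None
```

I lowered the sleeve over the spindle while gripped until it touched the shoulder, released it there and handed the job in at about 12 s; the verdict was not shown, and the flat ring was not looked at again at the end.

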